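# Load a valve body into the checking fixture

## Task

Pick up the aluminium valve body from the blue mat and set it down gently on the checking fixture, its two round ends lying fully home in the two V posts and its square middle between them (either end first, let go of it there). Then swing the red-handled hold-down lever all the way down over it. Leave the brass block and the other things on the bench where they are.

Things in the scene. Friction and masses are not known exactly. Their poses are not given: they have to be found in the camera images.
- valve: The aluminium valve body, about 0.31 kg: a bluish square block 36 x 36 mm and 56 mm long (along its own y) with a round bright journal 24 mm in diameter sticking out 47 mm from each end, 150 mm long in all along its own y. Symmetric end for end. Lies on the mat on one flat of the block. Origin: centre of the block's underside as it lies; z up.
- valve_mid (a point): Centre of the valve body, on its long axis (18 mm above the underside). Same axes as the body.
- manifold: Brass bystander on the mat, a 26 x 26 mm bar 110 mm long (along its own y); not to be moved. Origin: centre of its underside.
- fixture: The checking fixture, fixed to the bench: a dark base plate (100 mm in x, 12 mm thick, y from -85 to +150 mm) carrying two cream V posts at y = -50 and +50 mm (56 mm wide in x, 15 mm thick, 84 mm clear gap between them) and the lever's hinge cheeks at y = 104 to 140 mm (38 mm wide in x, 145 mm high). Origin: on the bench, below the point midway between the posts; z up.
- v_post (a point): Bottom of the V notch on the post at y = -50 mm, z = 83 mm of the fixture; the other post is alike. The 90-degree steel V opens upwards and runs along y; its rims are about 106 mm high, 23 mm either side of the middle.
- seat (a point): Where the centre of the valve body lies when it rests home in both V notches: fixture x = 0, y = 0, z = 100 mm. Same axes as the fixture; the valve's long axis then lies along y (either way round). Along y there are 14 mm of play either way before the square block fouls a post.
- hinge (a point): Centre of the lever's hinge pin, at fixture x = 0, y = 115 mm, z = 135 mm; the pin runs along the fixture's x.
- clamp (a joint): Hinge angle of the hold-down lever in rad: 0 = fully down, level, pointing along the fixture's -y over the valve body; 1.57 = straight up; greater leans away from the posts, stop at 2.0. Starts open, 1.5 to 1.9. Stays where it is left; needs about 2 N at the handle.
- clamp_grip (a point): Middle of the red handle on the lever, 130 mm from the hinge; the handle is 20 mm wide, 16 mm thick and reaches from 98 to 154 mm from the hinge. The lever bar before it is 14 mm wide and 12 mm thick. A rubber foot under the lever comes down to 2 mm above the flat of the seated block when shut.
- caliper: Bystander: digital caliper, 150 mm long, lying at the back. Origin: underside, centre of its beam.
- oil: Bystander: closed white bottle, 56 mm in diameter, 130 mm high, at the back right. Origin: centre of its underside.
- cup: Bystander: blue cup, 70 mm wide, 80 mm high, at the left. Origin: centre of its underside.
- driver: Bystander: screwdriver lying near the robot. Origin: underside, on its axis.
- spanner: Bystander: spanner lying at the back left. Origin: underside.
- brush: Bystander: brush lying at the right. Origin: underside.
Things that resemble listed ones, but are neither listed nor needed, are in the scene too. Of the things that look like the valve, the smallest one is meant.

How it is judged (in metres and radians):
On the way, in this order (a step that is already met when the one before it is completed fails the run):
1. the valve body lies home in both V posts, let go, with the lever still open (x of valve_mid in the frame of seat between -0.004 and 0.004 m and y of valve_mid in the frame of seat between -0.018 and 0.018 m and z of valve_mid in the frame of seat between -0.004 and 0.004 m and angle between the y axis of valve and the y axis of fixture, either way round below 0.07 rad and contact force between the fingers and valve below 0.1 N and value of joint clamp above 0.5 rad), for 0.3 s.
2. the lever is swung fully down (value of joint clamp below 0.1 rad), for 0.2 s.
At the end, for the whole second after the job is handed in: The valve body rests in both V posts: its centre within 4 mm of the seat across and in height and 18 mm along the posts, its long axis within 0.07 rad of the fixture's y; let go and at rest; the lever within 0.1 rad of fully down (x of valve_mid in the frame of seat between -0.004 and 0.004 m and y of valve_mid in the frame of seat between -0.018 and 0.018 m and z of valve_mid in the frame of seat between -0.004 and 0.004 m and angle between the y axis of valve and the y axis of fixture, either way round below 0.07 rad and contact force between the fingers and valve below 0.1 N and value of joint clamp below 0.1 rad and linear speed of valve below 0.02 m/s); the robot touches nothing.
It fails at once if a loose bystander (brass block, caliper, bottle, cup, screwdriver, spanner, brush) is moved more than 25 mm (distance of any of manifold, caliper, oil, cup, driver, spanner, brush from where it was at the start of the episode above 0.025 m).
It fails at once if the valve body is dropped or rammed onto the fixture (over 60 N) (contact force between valve and fixture above 60 N).
It fails at once if the valve body is let fall (faster than 0.45 m/s, about 10 mm of fall, with no finger on it) (contact force between the fingers and valve below 0.1 N and linear speed of valve above 0.45 m/s).
It also fails if it takes over 69 s, if anything falls off the work surface, if the arm or the gripper's body presses on something with over 40 N, if the wrist force passes 120 N, or if a joint passes its speed limit or range.

## Robot

A 6-joint arm with a two-finger parallel gripper is mounted at the origin on the work surface. World frame = base frame: x ahead of the robot, y to its left, z up, the work surface at z = 0. Lengths are in m, angles in degrees, forces in N, time in s.
With the tool pointing down it reaches from about 0.375 to 0.9 m from the base axis. Payload 3.1 kg.
Tool frame: the origin (TCP) lies on the front face of the gripper's body, between the roots of the fingers; the fingertips stand 70 mm ahead of it and the grasp point (between the pads) lies 51 mm ahead of it (bot.tip_extent is the distance from the TCP to the fingertips, in m); z points along the fingers, x is the direction in which the jaws open and shut, and the axes are right-handed (so a half turn about z gives the same grasp; the last joint's range is limited). The gripper opens to 87 mm and grips with 3 to 60 N. Pads are 19 mm wide; open, the fingers measure 117 mm over their backs; the gripper's body (75 mm by 190 mm) begins 51 mm behind the grasp point.
Start: joints at [56.637, 30.224, 82.088, -0, 67.689, -10.227], TCP at [0.246, 0.575, 0.292] pointing down, gripper open.
Joint ranges: [-176.69, 176.69], [-43.24, 126.21], [12.49, 139.97], [-82, 262], [0, 151.66], [-163.58, 163.58]. Speed limits (degrees/s): [159.86, 159.86, 180, 180, 180, 180].

## Interface

Orientations are given as a 3x3 rotation matrix whose columns are the frame's x, y, z axes.
In Python, from rig import bot, viewer, ticket gives the robot as it stands. The module is installed in compiled form; this text tells all that it offers.
- The arm moves only by the tool arm_command, never from a script. Its argument "targets" is a list of rows, each an object with "rot": the turn, a rotation vector about the tool's x, y, z in degrees, a list of three; "offset": the shift along the tool's x, y, z in cm, a list of three; "gripper": the closure, from 0 (fully open) to 1 (shut). A call has 1 to 8 rows; each row is the pose to reach, as a shift and turn from the pose commanded when the call began, along the tool's axes at that moment; what a row does not reach only later rows make up. A row lasts 1/10 s, in which the tool goes at most 50 mm and 8.59 degrees, less where a joint would pass 70% of its speed; a pose out of reach is approached as far as the arm can. A call with a gripper value outside its range is refused whole. The fingers move at their own pace and stop on an object; the grip force is fixed at half the most. Time passes only in rows, so rows that repeat a pose let the fingers close. It gives the time, the measured TCP pose, the force and the opening at its end, in the units of the state.
- bot.read_state(): the state, without advancing time (a new reading comes with each control period).
- viewer.capture(name): name is "scene" or "top" or "wrist"; returns a dict with "frame" (480x640x3 uint8, red, green, blue), "fx", "fy", "cx", "cy" (pixels), "view" (4x4, takes a point from world to camera coordinates). Camera axes: x right, y down, z forward; pixel columns grow to the right and rows downward; lengths in m; the calibration is good to about 2 mm. A picture is of the moment at which its call begins. There is no depth.
- ticket.hand_in(): hands the job in, once; it reports no verdict.
The state is a dict: "time_s": time; "joint_positions": joint angles; "qvel": joint speeds; "tau": joint torques, N m; "position": TCP position; "tcp_rot": TCP orientation; "force": force on the tool from outside, world axes, zero at the start; "moment": the same for the moment, N m; "opening": opening from 0.0 (shut) to 1.0 (fully open).
Only numpy, scipy, OpenCV 4.12 (cv2) and the standard library are available. Lean on these libraries where they do the work, as an engineer would, in place of code of your own. Each camera call takes 0.05 s, during which the arm holds its last target. There are 200 camera calls.

## Working session

There is one attempt and no reset: what is moved stays moved. The work goes in short steps, Python scripts to look and compute and a tool call to move; the robot and the scene stay as the last step left them, time stands still between calls to the robot, and variables do not carry over. Pictures are saved under pics/ and viewed, about 8 in all and at most 12, crops included, and the job is handed in when it is done.

Besides the shell and the picture viewer there is one more tool, called after "Request:" as name(argument=value, ...), one argument or row to a line, values as JSON. arm_command: Moves the arm, as the interface text tells. Its arguments: {"type":"object","properties":{"targets":{"type":"array"}},"required":["targets"]}

```bash
mkdir -p pics
cat > h.py <<'E'
import numpy as np, cv2
from rig import bot, viewer, ticket
def cap(n,save=None):
    c=viewer.capture(n)
    if save: cv2.imwrite(f'pics/{save}.png',c['frame'][:,:,::-1])
    return c
def ray(c,u,v):
    V=np.array(c['view']);R=V[:3,:3];t=V[:3,3]
    d=R.T@np.array([(u-c['cx'])/c['fx'],(v-c['cy'])/c['fy'],1]); return -R.T@t,d
def plane(c,u,v,z):
    o,d=ray(c,u,v); return o+d*(z-o[2])/d[2]
def proj(c,p):
    V=np.array(c['view']);q=V[:3,:3]@np.array(p)+V[:3,3]
    return [round(float(c['fx']*q[0]/q[2]+c['cx']),1),round(float(c['fy']*q[1]/q[2]+c['cy']),1)]
def tri(c1,p1,c2,p2):
    o1,d1=ray(c1,*p1);o2,d2=ray(c2,*p2)
    s=np.linalg.lstsq(np.c_[d1,-d2],o2-o1,rcond=None)[0]
    a,b=o1+d1*s[0],o2+d2*s[1]; return (a+b)/2,np.linalg.norm(a-b)
E
python3 - <<'E'
from h import *
np.set_printoptions(precision=3,suppress=True)
s=bot.read_state();print(s)
for n in('scene','top'):
    c=cap(n,n+'0');print(n,c['fx'],c['cx'],c['cy'],np.array(c['view']))
E
```

```text
{'time_s': 0.0, 'joint_positions': array([ 56.637,  30.278,  82.156,   0.   ,  67.689, -10.227]), 'qvel': array([-0.016,  0.073, -0.026, -0.085, -0.022, -0.027]), 'tau': array([ -0.   , -44.005, -17.659,   0.063,   0.058,  -0.   ]), 'position': array([0.245, 0.574, 0.291]), 'tcp_rot': array([[ 0.393,  0.92 , -0.001],
       [ 0.92 , -0.393, -0.002],
       [-0.002, -0.   , -1.   ]]), 'force': array([ 0.412, -0.58 ,  0.379]), 'moment': array([-0.014, -0.024, -0.032]), 'opening': 0.9994770353918936}
scene 484.5325422598194 320.10680783534895 234.8934260740147 [[-0.247  0.969  0.001  0.121]
 [ 0.514  0.132 -0.848 -0.143]
 [-0.821 -0.209 -0.531  1.686]
 [ 0.     0.     0.     1.   ]]
top 608.736708573853 314.7522672654726 238.81143614090502 [[ 0.002 -1.    -0.003 -0.004]
 [-0.997 -0.002 -0.081  0.473]
 [ 0.081  0.003 -0.997  1.706]
 [ 0.     0.     0.     1.   ]]
```

View pics/top0.png

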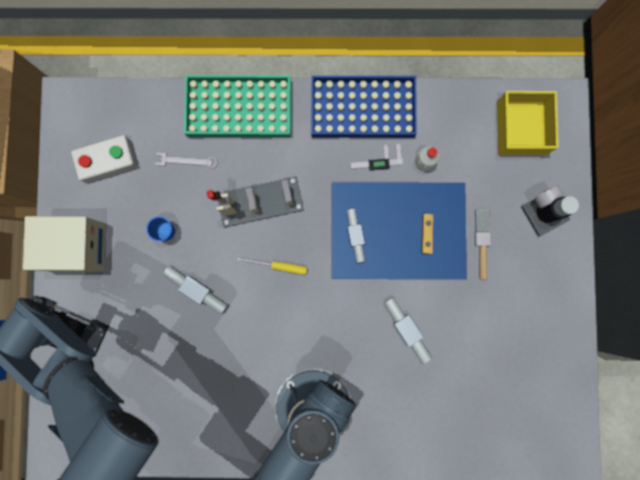

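View pics/scene0.png

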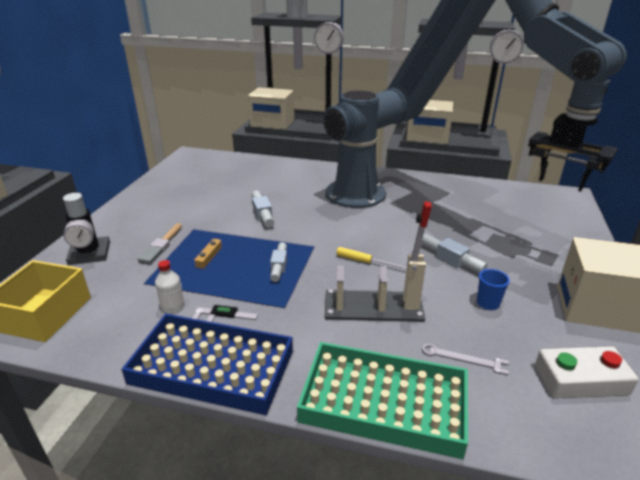

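The top view shows the valve on the mat at about (356,235), with the look-alikes off the mat. The fixture plate is at about (261,202), with its posts at (252,200) and (288,192). The hinge end is at about (226,205), towards +y, with the red handle at (212,195). The scene view shows the lever leaning slightly past upright.

Run:
```python
from h import *
np.set_printoptions(precision=4,suppress=True)
c=cap('top');f=c['frame'].astype(int)
hsv=cv2.cvtColor(c['frame'],cv2.COLOR_RGB2HSV)
# valve: low saturation/bright on blue mat
roi=np.zeros((480,640),np.uint8);roi[200:270,340:375]=1
m=((hsv[...,1]<130)&(hsv[...,2]>110)&(roi>0)).astype(np.uint8)
cnt=max(cv2.findContours(m,0,2)[0],key=cv2.contourArea)
r=cv2.minAreaRect(cnt);print('valve',r)
P=cv2.boxPoints(r);W=np.array([plane(c,*p,0.018)for p in P]);print(W,'ctr',W.mean(0))
ys,xs=np.nonzero(m);v=cv2.fitLine(np.c_[xs,ys].astype(np.float32),cv2.DIST_L2,0,.01,.01).ravel()
a=plane(c,*(v[2:]-30*v[:2]),.018);b=plane(c,*(v[2:]+30*v[:2]),.018);print('axis',a,b,np.degrees(np.arctan2(*(b-a)[[1,0]])))
# fixture plate
roi[:]=0;roi[165:235,205:310]=1
g=hsv[...,2]
m=((g<95)&(roi>0)).astype(np.uint8)
m=cv2.morphologyEx(m,cv2.MORPH_CLOSE,np.ones((9,9)))
cnt=max(cv2.findContours(m,0,2)[0],key=cv2.contourArea)
r=cv2.minAreaRect(cnt);print('fix',r)
P=cv2.boxPoints(r);W=np.array([plane(c,*p,0.012)for p in P]);print(W,'ctr',W.mean(0))
im=c['frame'][:,:,::-1].copy()
cv2.polylines(im,[np.int32(P)],1,(0,255,0),1)
cv2.imwrite('pics/t1.png',cv2.resize(im[150:280,190:390],None,fx=4,fy=4,interpolation=cv2.INTER_CUBIC))
```

```text
valve ((353.0, 238.0), (62.0, 26.0), 90.0)
[[ 0.5642 -0.0752  0.018 ]
 [ 0.5643 -0.1492  0.018 ]
 [ 0.3879 -0.1484  0.018 ]
 [ 0.3877 -0.0749  0.018 ]] ctr [ 0.476  -0.1119  0.018 ]
axis [ 0.3814 -0.1121  0.018 ] [ 0.552  -0.1138  0.018 ] -0.6010280891043123
fix ((237.0, 205.5), (27.0, 50.0), 90.0)
[[0.6077 0.2913 0.012 ]
 [0.6079 0.148  0.012 ]
 [0.5301 0.1473 0.012 ]
 [0.5299 0.2901 0.012 ]] ctr [0.5689 0.2192 0.012 ]
```

View pics/t1.png

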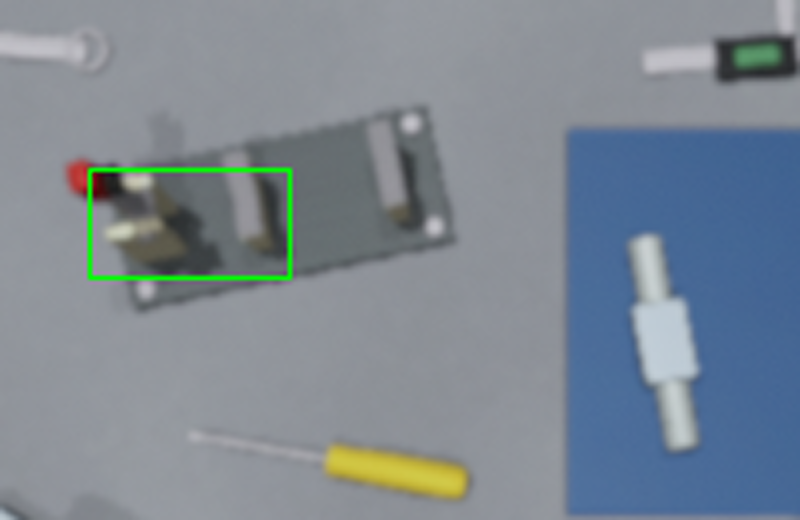

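The crop (4x, offset 190,150) shows the plate corners at (426,107), (454,240) and (137,308). The valve ends are at (645,236) and (683,450). The automatic masks were poor, so I'll use these points for a coarse pose and refine from the wrist.

Run:
```python
from h import *
np.set_printoptions(precision=4,suppress=True)
c=cap('top')
q=lambda x,y,z:plane(c,(x+.5)/4-.5+190,(y+.5)/4-.5+150,z)
rt,rb,lb=q(426,107,.012),q(454,240,.012),q(137,308,.012)
print('corners',rt,rb,lb,np.linalg.norm(rt-rb),np.linalg.norm(rb-lb))
y=(lb-rb)[:2];y/=np.linalg.norm(y);x=np.array([y[1],-y[0]])
print('yaw of y',np.degrees(np.arctan2(y[1],y[0])))
o=(rt+rb)[:2]/2+y*.085;print('origin',o,'x',x,'y',y)
a,b=q(645,236,.018),q(683,450,.018);d=(a-b)[:2]
print('valve',(a+b)/2,np.linalg.norm(d),np.degrees(np.arctan2(d[1],d[0])), 'blk',q(665,342,.03))
s=bot.read_state();R=np.array(s['tcp_rot'])
w=viewer.capture('wrist');V=np.array(w['view']);print('wrist fx',w['fx'],w['cx'],w['cy'])
C=-V[:3,:3].T@V[:3,3];print('cam in tool',R.T@(C-s['position']));print('cam axes in tool\n',R.T@V[:3,:3].T)
```

```text
corners [0.6534 0.0504 0.012 ] [0.5573 0.03   0.012 ] [0.508  0.2558 0.012 ] 0.09824848724802317 0.2311700302420871
yaw of y 102.29653505358593
origin [0.5872 0.1232] x [0.9771 0.213 ] y [-0.213   0.9771]
valve [ 0.4834 -0.1193  0.018 ] 0.15459789327951537 9.84767683857438 blk [ 0.4828 -0.1193  0.03  ]
wrist fx 335.4603199771601 319.81086913278426 243.09384184345933
cam in tool [ 0.0002 -0.0762 -0.0927]
cam axes in tool
 [[ 1.      0.0003 -0.0016]
 [ 0.0001  0.9615  0.2747]
 [ 0.0016 -0.2747  0.9615]]
```

```bash
cat >> h.py <<'E'
from scipy.spatial.transform import Rotation as Ro
def Rt(psi,tilt=0):
    "tool y at world yaw psi, pointing down; tilt about tool x (deg)"
    a=np.radians(psi);y=np.array([np.cos(a),np.sin(a),0]);z=np.array([0,0,-1.]);x=np.cross(y,z)
    return np.c_[x,y,z]@Ro.from_rotvec([tilt,0,0],degrees=True).as_matrix()
def go(p,R,quiet=0):
    s=bot.read_state();R0=np.array(s['tcp_rot'])
    print('t',round(s['time_s'],2),'offset cm',np.round(R0.T@(np.array(p)-s['position'])*100,2),'rot',np.round(Ro.from_matrix(R0.T@R).as_rotvec(degrees=True),2),'open',round(s['opening'],3),'F',np.round(s['force'],1))
E
python3 - <<'E'
from h import *
np.set_printoptions(precision=4,suppress=True)
P=[]
for n in('top','scene'):
    c=cap(n);hsv=cv2.cvtColor(c['frame'],cv2.COLOR_RGB2HSV)
    m=(((hsv[...,0]<8)|(hsv[...,0]>172))&(hsv[...,1]>150)&(hsv[...,2]>60)).astype(np.uint8)
    roi=np.zeros_like(m)
    if n=='top':roi[180:210,200:230]=1
    else: roi[195:235,410:440]=1
    M=cv2.moments(m*roi);p=(M['m10']/M['m00'],M['m01']/M['m00']);print(n,p,M['m00']);P+=[c,p]
print('handle',tri(*P))
go([.483,-.119,.292],Rt(9.85))
E
```

```text
top (211.3469387755102, 194.71428571428572) 49.0
scene (425.3774834437086, 212.86092715231788) 151.0
handle (array([0.5607, 0.249 , 0.2655]), np.float64(0.0003362793353574478))
t 0.35 offset cm [-54.45  49.1    0.02] rot [ -0.01   0.02 -32.98] open 0.999 F [-0.  -0.6  0.1]
```

Request:
arm_command(
  targets=[
    {"offset":[-54,49,0],"rot":[0,0,0],"gripper":0},
    {"offset":[-54,49,0],"rot":[0,0,0],"gripper":0},
    {"offset":[-54,49,0],"rot":[0,0,0],"gripper":0},
    {"offset":[-54,49,0],"rot":[0,0,0],"gripper":0},
    {"offset":[-54,49,0],"rot":[0,0,0],"gripper":0},
    {"offset":[-54,49,0],"rot":[0,0,0],"gripper":0},
    {"offset":[-54,49,0],"rot":[0,0,0],"gripper":0},
    {"offset":[-54,49,0],"rot":[0,0,0],"gripper":0},
  ],
)

```text
time_s: 1.15
position: [0.3767, 0.1949, 0.2926]
tcp_rot: [[0.392, 0.92, 0.001], [0.92, -0.392, 0.0], [0.001, 0.001, -1.0]]
force: [1.0, 0.2, -1.0]
opening: 0.997
```

```bash
python3 -c "
from h import *
print(bot.read_state()['position']);go([.483,-.119,.21],Rt(9.85))"
```

```text
[0.37673564 0.19494529 0.29260457]
t 1.15 offset cm [-24.71  22.09   8.27] rot [ 7.000e-02 -2.000e-02 -3.296e+01] open 0.997 F [ 1.   0.2 -1. ]
```

Request:
arm_command(
  targets=[
    {"offset":[-24.7,22.1,8.2],"rot":[0,0,-33],"gripper":0},
    {"offset":[-24.7,22.1,8.2],"rot":[0,0,-33],"gripper":0},
    {"offset":[-24.7,22.1,8.2],"rot":[0,0,-33],"gripper":0},
    {"offset":[-24.7,22.1,8.2],"rot":[0,0,-33],"gripper":0},
    {"offset":[-24.7,22.1,8.2],"rot":[0,0,-33],"gripper":0},
    {"offset":[-24.7,22.1,8.2],"rot":[0,0,-33],"gripper":0},
    {"offset":[-24.7,22.1,8.2],"rot":[0,0,-33],"gripper":0},
    {"offset":[-24.7,22.1,8.2],"rot":[0,0,-33],"gripper":0},
  ],
)

```text
time_s: 1.95
position: [0.4843, -0.1215, 0.2097]
tcp_rot: [[-0.168, 0.986, 0.002], [0.986, 0.168, -0.002], [-0.002, 0.002, -1.0]]
force: [-0.1, -0.7, 0.1]
opening: 0.999
```

Request:
arm_command(
  targets=[
    {"offset":[0,0,0],"rot":[0,0,0],"gripper":0},
    {"offset":[0,0,0],"rot":[0,0,0],"gripper":0},
  ],
)

```text
time_s: 2.15
position: [0.4821, -0.1172, 0.21]
tcp_rot: [[-0.17, 0.985, -0.001], [0.985, 0.17, 0.001], [0.001, -0.001, -1.0]]
force: [-0.5, -0.4, 0.3]
opening: 0.997
```

Run:
```python
from h import *
np.set_printoptions(precision=4,suppress=True)
go([.483,-.119,.21],Rt(9.85))
w=cap('wrist','w1');hsv=cv2.cvtColor(w['frame'],cv2.COLOR_RGB2HSV)
print('expect',proj(w,[.483,-.119,.018]))
m=((hsv[...,1]<110)&(hsv[...,2]>90)).astype(np.uint8)
for c in cv2.findContours(m,0,2)[0]:
    if cv2.contourArea(c)>800: print(cv2.contourArea(c),cv2.minAreaRect(c))
```

```text
t 2.15 offset cm [-0.19  0.06  0.  ] rot [-0.06 -0.07 -0.06] open 0.997 F [-0.5 -0.4  0.3]
expect [317.1, 238.5]
4311.5 ((315.1655578613281, 370.107177734375), (39.136783599853516, 255.29580688476562), 84.70294952392578)
5774.0 ((318.5, 232.0), (168.0, 45.0), 90.0)
95371.0 ((319.5, 157.5), (315.0, 639.0), 90.0)
```

View pics/w1.png

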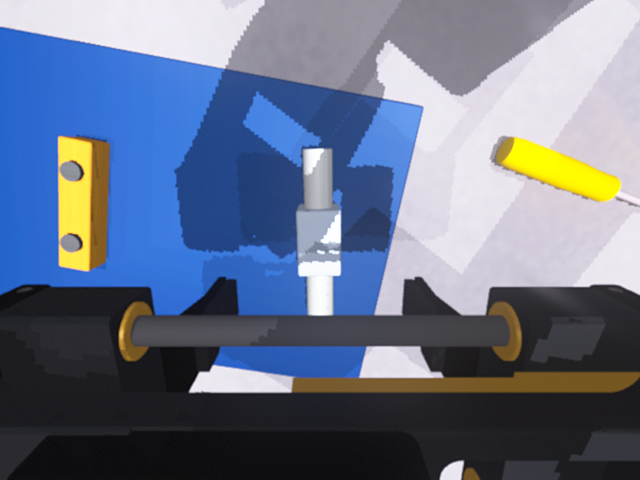

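The wrist view shows the valve centred between the open fingers. The far journal end is at (317,148), the block's far top edge is at row 207 (columns 298–340), and the near journal is at column 320.

Run:
```python
from h import *
np.set_printoptions(precision=4,suppress=True)
w=cap('wrist');hsv=cv2.cvtColor(w['frame'],cv2.COLOR_RGB2HSV);S=hsv[...,1];V=hsv[...,2]
m=(S<110)
def mid(r):
    c=np.nonzero(m[r,285:355])[0]+285; return (c.min(),c.max(),len(c))
for r in list(range(144,152))+[165,180,195,203,205,207,210,225,240,262,266,270,274,278,285,295,305]:print(r,mid(r),end='; ')
a=np.array([[np.mean(mid(r)[:2]),r] for r in (160,170,180,190,285,290,295,300,305)])
p=np.array([plane(w,u,v,.018) for u,v in a]);l=cv2.fitLine(p[:,:2].astype(np.float32),cv2.DIST_HUBER,0,.01,.01).ravel()
print('\naxis',l,np.degrees(np.arctan2(l[1],l[0])))
d=l[:2]*np.sign(l[0])
for n,(u,v,z,off) in dict(end=(317,148,.030,.075),blkfar=(319,207,.036,.028)).items():
    q=plane(w,u,v,z)[:2]; t=(q-l[2:])@d; print(n,l[2:]+d*(t-off))
```

```text
Traceback (most recent call last):
ValueError: zero-size array to reduction operation minimum which has no identity
```

Run:
```python
from h import *
np.set_printoptions(precision=4,suppress=True)
w=cap('wrist');hsv=cv2.cvtColor(w['frame'],cv2.COLOR_RGB2HSV);S=hsv[...,1]
m=(S<110)
def mid(r):
    c=np.nonzero(m[r,285:355])[0]+285; return (int(c.min()),int(c.max()),len(c)) if len(c) else (0,0,0)
for r in list(range(144,152))+[160,170,180,190,200,205,207,210,225,240,262,266,270,274,278,285,295,305]:print(r,mid(r),end='; ')
a=np.array([[np.mean(mid(r)[:2]),r] for r in (160,170,180,285,290,295,300,305) if mid(r)[2]>20])
p=np.array([plane(w,u,v,.018) for u,v in a]);l=cv2.fitLine(p[:,:2].astype(np.float32),cv2.DIST_HUBER,0,.01,.01).ravel()
print('\naxis',l,np.degrees(np.arctan2(l[1],l[0])))
d=l[:2]*np.sign(l[0])
for n,(u,v,z,off) in dict(end=(317,148,.030,.075),blkfar=(319,207,.036,.028)).items():
    q=plane(w,u,v,z)[:2]; t=(q-l[2:])@d; print(n,l[2:]+d*(t-off))
```

```text
144 (0, 0, 0); 145 (0, 0, 0); 146 (0, 0, 0); 147 (0, 0, 0); 148 (304, 329, 26); 149 (301, 330, 30); 150 (301, 330, 30); 151 (301, 330, 30); 160 (301, 331, 31); 170 (301, 331, 31); 180 (302, 331, 30); 190 (302, 331, 30); 200 (302, 331, 30); 205 (297, 336, 40); 207 (297, 337, 41); 210 (295, 338, 44); 225 (295, 339, 45); 240 (295, 339, 45); 262 (296, 339, 44); 266 (296, 339, 44); 270 (296, 339, 44); 274 (297, 338, 42); 278 (305, 331, 27); 285 (305, 331, 27); 295 (305, 331, 27); 305 (306, 331, 26); 
axis [ 0.9828  0.1849  0.4944 -0.1154] 10.654735
end [ 0.3338 -0.1456]
blkfar [ 0.4248 -0.1285]
```

The image's far end is the base-side end (image down is tool +y), so the valve centre comes out at about (0.481, -0.118) with yaw about 10.6°. That agrees with the top view. I'll descend and grip with the fingertips about 5 mm above the bench.

```bash
python3 -c "
from h import *
go([.481,-.118,.076],Rt(10.6))"
```

```text
t 2.3 offset cm [-0.21 -0.12 13.45] rot [-0.03 -0.03 -0.65] open 0.997 F [-0.4  0.  -0.3]
```

Request:
arm_command(
  targets=[
    {"offset":[-0.2,-0.1,5],"rot":[0,0,-0.7],"gripper":0},
    {"offset":[-0.2,-0.1,9],"rot":[0,0,-0.7],"gripper":0},
    {"offset":[-0.2,-0.1,11],"rot":[0,0,-0.7],"gripper":0},
    {"offset":[-0.2,-0.1,12],"rot":[0,0,-0.7],"gripper":0},
    {"offset":[-0.2,-0.1,12],"rot":[0,0,-0.7],"gripper":0},
  ],
)

```text
time_s: 2.8
position: [0.4814, -0.1183, 0.0897]
tcp_rot: [[-0.185, 0.983, -0.002], [0.983, 0.185, 0.001], [0.001, -0.002, -1.0]]
force: [-0.4, 0.5, 0.7]
opening: 0.999
```

```bash
python3 -c "
from h import *
print(bot.read_state()['position']);go([.481,-.118,.076],Rt(10.6))"
```

```text
[ 0.48139489 -0.11827718  0.08968121]
t 2.8 offset cm [ 0.03 -0.03  1.37] rot [-0.09 -0.07  0.05] open 0.999 F [-0.4  0.5  0.7]
```

Request:
arm_command(
  targets=[
    {"offset":[0,0,1.0],"rot":[0,0,0],"gripper":0},
    {"offset":[0,0,1.4],"rot":[0,0,0],"gripper":0},
    {"offset":[0,0,1.4],"rot":[0,0,0],"gripper":0.5},
    {"offset":[0,0,1.4],"rot":[0,0,0],"gripper":0.8},
    {"offset":[0,0,1.4],"rot":[0,0,0],"gripper":1},
    {"offset":[0,0,1.4],"rot":[0,0,0],"gripper":1},
    {"offset":[0,0,1.4],"rot":[0,0,0],"gripper":1},
    {"offset":[0,0,1.4],"rot":[0,0,0],"gripper":1},
  ],
)

```text
time_s: 3.6
position: [0.4819, -0.1194, 0.0764]
tcp_rot: [[-0.183, 0.983, 0.0], [0.983, 0.183, -0.0], [-0.0, 0.0, -1.0]]
force: [0.1, -0.5, 0.6]
opening: 0.541
```

Request:
arm_command(
  targets=[
    {"offset":[0,0,0],"rot":[0,0,0],"gripper":1},
    {"offset":[0,0,0],"rot":[0,0,0],"gripper":1},
    {"offset":[0,0,0],"rot":[0,0,0],"gripper":1},
    {"offset":[0,0,-2],"rot":[0,0,0],"gripper":1},
    {"offset":[0,0,-5],"rot":[0,0,0],"gripper":1},
    {"offset":[0,0,-9],"rot":[0,0,0],"gripper":1},
    {"offset":[0,0,-13],"rot":[0,0,0],"gripper":1},
    {"offset":[0,0,-16],"rot":[0,0,0],"gripper":1},
  ],
)

```text
time_s: 4.4
position: [0.4818, -0.1195, 0.238]
tcp_rot: [[-0.183, 0.983, 0.001], [0.983, 0.183, -0.001], [-0.001, 0.001, -1.0]]
force: [0.9, -1.3, -2.5]
opening: 0.409
```

```bash
python3 -c "
from h import *
print(bot.read_state()['position']);go([.5872,.1232,.24],Rt(-77.7))"
```

```text
[ 0.48180272 -0.11945802  0.23803972]
t 4.4 offset cm [21.92 14.81 -0.2 ] rot [7.000e-02 0.000e+00 8.827e+01] open 0.409 F [ 0.9 -1.3 -2.5]
```

The grip holds at 35.6 mm opening, which matches the 36 mm block, and the weight shows in the force reading. Next is a hover on the fixture's -y side, so the wrist camera sees both posts past the held valve.

```bash
python3 -c "
from h import *
go([.619,-.023,.40],Rt(-77.7))"
```

```text
t 4.4 offset cm [  6.95  15.27 -16.19] rot [7.000e-02 0.000e+00 8.827e+01] open 0.409 F [ 0.9 -1.3 -2.5]
```

Request:
arm_command(
  targets=[
    {"offset":[7,15.3,-16.2],"rot":[0,0,88.3],"gripper":1},
    {"offset":[7,15.3,-16.2],"rot":[0,0,88.3],"gripper":1},
    {"offset":[7,15.3,-16.2],"rot":[0,0,88.3],"gripper":1},
    {"offset":[7,15.3,-16.2],"rot":[0,0,88.3],"gripper":1},
    {"offset":[7,15.3,-16.2],"rot":[0,0,88.3],"gripper":1},
    {"offset":[7,15.3,-16.2],"rot":[0,0,88.3],"gripper":1},
    {"offset":[7,15.3,-16.2],"rot":[0,0,88.3],"gripper":1},
    {"offset":[7,15.3,-16.2],"rot":[0,0,88.3],"gripper":1},
  ],
)

```text
time_s: 5.2
position: [0.6189, -0.0221, 0.3971]
tcp_rot: [[0.853, 0.522, -0.003], [0.522, -0.853, 0.0], [-0.002, -0.001, -1.0]]
force: [0.0, 0.2, -2.9]
opening: 0.41
```

```bash
python3 -c "
from h import *
go([.619,-.023,.40],Rt(-77.7))"
```

```text
t 5.2 offset cm [-0.04  0.08 -0.29] rot [-0.06  0.13 19.19] open 0.41 F [ 0.   0.2 -2.9]
```

Request:
arm_command(
  targets=[
    {"offset":[0,0,0],"rot":[0,0,19.2],"gripper":1},
    {"offset":[0,0,0],"rot":[0,0,19.2],"gripper":1},
    {"offset":[0,0,0],"rot":[0,0,19.2],"gripper":1},
    {"offset":[0,0,0],"rot":[0,0,19.2],"gripper":1},
    {"offset":[0,0,0],"rot":[0,0,19.2],"gripper":1},
  ],
)

```text
time_s: 5.7
position: [0.619, -0.0225, 0.3974]
tcp_rot: [[0.976, 0.219, -0.002], [0.219, -0.976, 0.0], [-0.002, -0.001, -1.0]]
force: [-0.3, 0.4, -2.9]
opening: 0.41
```

Run:
```python
from h import *
go([.619,-.023,.40],Rt(-77.7))
w=cap('wrist','w2')
y=np.array([-.213,.9771]);x=np.array([.9771,.213]);o=np.array([.5872,.1232])
f=lambda a,b,z:proj(w,[*(o+a*x+b*y),z])
for b in(-.05,.05):print(b,[f(a,b+s*.0075,.106) for a in(-.028,.028) for s in(-1,1)],'V',f(0,b,.083))
print('base',[f(a,-.085,.012) for a in(-.05,.05)])
```

```text
t 5.7 offset cm [-0.01  0.05 -0.26] rot [-0.04  0.1   0.36] open 0.41 F [-0.3  0.4 -2.9]
-0.05 [[296.0, 131.8], [295.8, 117.1], [347.5, 132.1], [347.9, 117.5]] V [321.7, 126.0]
0.05 [[294.7, 27.1], [294.5, 10.0], [350.3, 27.5], [350.8, 10.3]] V [322.5, 26.7]
base [[285.1, 155.7], [357.6, 156.1]]
```

View pics/w2.png

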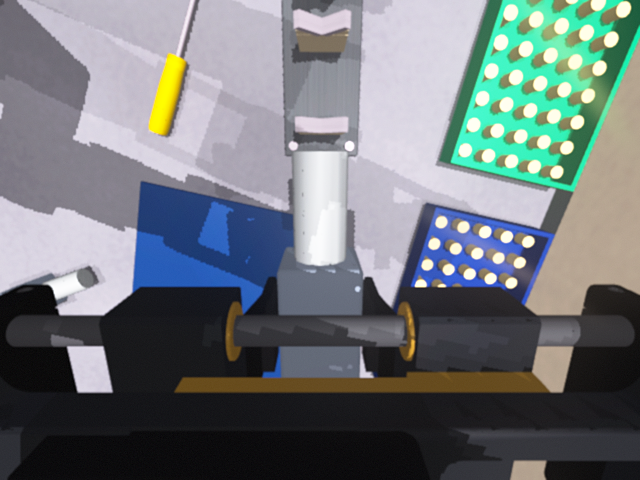

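The fixture prediction matches the wrist view to within about 2 px: base corners at (285,153) and (357,155), post tops at columns 294–350. The held valve is parallel to the posts, so I'll move over the seat.

```bash
python3 -c "
from h import *
go([.5872,.1232,.21],Rt(-77.7))"
```

```text
t 5.75 offset cm [  0.1  -14.91  18.76] rot [-0.03  0.08  0.35] open 0.413 F [-0.1  0.4 -2.9]
```

Request:
arm_command(
  targets=[
    {"offset":[0.1,-7,9],"rot":[0,0,0.3],"gripper":1},
    {"offset":[0.1,-10,12],"rot":[0,0,0.3],"gripper":1},
    {"offset":[0.1,-12,15],"rot":[0,0,0.3],"gripper":1},
    {"offset":[0.1,-14,17.5],"rot":[0,0,0.3],"gripper":1},
    {"offset":[0.1,-14.9,18.7],"rot":[0,0,0.3],"gripper":1},
    {"offset":[0.1,-14.9,18.7],"rot":[0,0,0.3],"gripper":1},
    {"offset":[0.1,-14.9,18.7],"rot":[0,0,0.3],"gripper":1},
  ],
)

```text
time_s: 6.45
position: [0.5878, 0.1235, 0.2106]
tcp_rot: [[0.977, 0.215, -0.001], [0.215, -0.977, -0.001], [-0.001, 0.0, -1.0]]
force: [0.4, 0.0, -2.1]
opening: 0.411
```

Run:
```python
from h import *
go([.5872,.1232,.159],Rt(-77.7))
c=cap('scene');cv2.imwrite('pics/s2.png',cv2.resize(c['frame'][150:330,300:500,::-1],None,fx=3.5,fy=3.2,interpolation=cv2.INTER_CUBIC))
```

```text
t 6.45 offset cm [-0.06  0.01  5.16] rot [0.02 0.07 0.12] open 0.411 F [ 0.4  0.  -2.1]
```

View pics/s2.png

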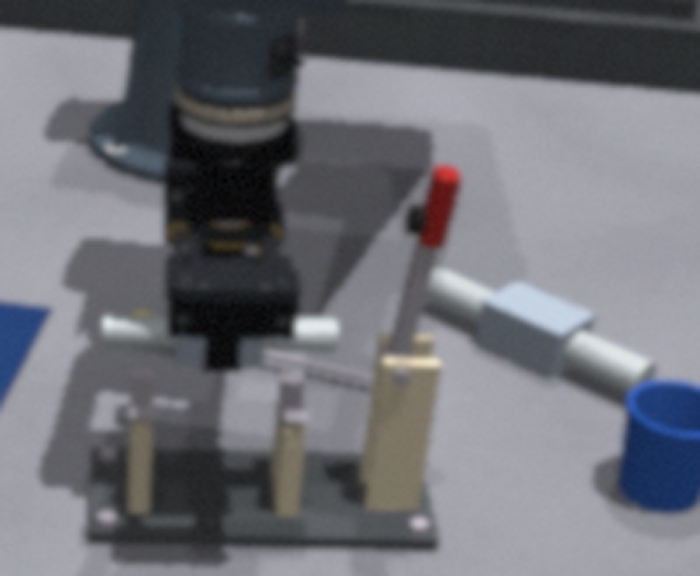

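The crop shows the valve centred (about x=222) over the two posts (140 and 290), clear of the lever. I'll lower it.

Request:
arm_command(
  targets=[
    {"offset":[-0.1,0,1.5],"rot":[0,0,0],"gripper":1},
    {"offset":[-0.1,0,3],"rot":[0,0,0],"gripper":1},
    {"offset":[-0.1,0,4],"rot":[0,0,0],"gripper":1},
    {"offset":[-0.1,0,4.5],"rot":[0,0,0],"gripper":1},
    {"offset":[-0.1,0,4.7],"rot":[0,0,0],"gripper":1},
    {"offset":[-0.1,0,4.8],"rot":[0,0,0],"gripper":1},
    {"offset":[-0.1,0,4.8],"rot":[0,0,0],"gripper":1},
  ],
)

```text
time_s: 7.2
position: [0.5873, 0.1228, 0.1638]
tcp_rot: [[0.977, 0.213, 0.001], [0.213, -0.977, -0.0], [0.001, 0.0, -1.0]]
force: [-0.5, 0.3, -2.8]
opening: 0.412
```

Request:
arm_command(
  targets=[
    {"offset":[0,0,0.1],"rot":[0,0,0],"gripper":1},
    {"offset":[0,0,0.2],"rot":[0,0,0],"gripper":1},
    {"offset":[0,0,0.2],"rot":[0,0,0],"gripper":1},
  ],
)

```text
time_s: 7.5
position: [0.5869, 0.123, 0.1613]
tcp_rot: [[0.977, 0.213, 0.0], [0.213, -0.977, 0.0], [0.0, -0.0, -1.0]]
force: [-0.1, -0.2, -3.1]
opening: 0.413
```

Request:
arm_command(
  targets=[
    {"offset":[0,0,0.1],"rot":[0,0,0],"gripper":1},
    {"offset":[0,0,0.2],"rot":[0,0,0],"gripper":1},
    {"offset":[0,0,0.2],"rot":[0,0,0],"gripper":1},
  ],
)

```text
time_s: 7.8
position: [0.5868, 0.1229, 0.1591]
tcp_rot: [[0.977, 0.213, -0.0], [0.213, -0.977, -0.0], [-0.0, -0.0, -1.0]]
force: [-0.2, -0.7, -1.3]
opening: 0.412
```

Request:
arm_command(
  targets=[
    {"offset":[0,0,0.05],"rot":[0,0,0],"gripper":1},
    {"offset":[0,0,0.1],"rot":[0,0,0],"gripper":1},
    {"offset":[0,0,0.1],"rot":[0,0,0],"gripper":1},
  ],
)

```text
time_s: 8.1
position: [0.5868, 0.1229, 0.1582]
tcp_rot: [[0.977, 0.213, -0.0], [0.213, -0.977, -0.0], [-0.0, -0.0, -1.0]]
force: [1.0, -0.0, -2.2]
opening: 0.415
```

Request:
arm_command(
  targets=[
    {"offset":[0,0,0.05],"rot":[0,0,0],"gripper":1},
    {"offset":[0,0,0.1],"rot":[0,0,0],"gripper":1},
    {"offset":[0,0,0.1],"rot":[0,0,0],"gripper":1},
  ],
)

```text
time_s: 8.4
position: [0.5868, 0.1229, 0.1572]
tcp_rot: [[0.977, 0.213, -0.0], [0.213, -0.977, -0.0], [-0.0, -0.0, -1.0]]
force: [-0.2, 0.3, -2.7]
opening: 0.411
```

Request:
arm_command(
  targets=[
    {"offset":[0,0,0.05],"rot":[0,0,0],"gripper":1},
    {"offset":[0,0,0.1],"rot":[0,0,0],"gripper":1},
    {"offset":[0,0,0.1],"rot":[0,0,0],"gripper":1},
  ],
)

```text
time_s: 8.7
position: [0.5869, 0.1229, 0.1562]
tcp_rot: [[0.977, 0.213, -0.0], [0.213, -0.977, -0.0], [-0.0, -0.0, -1.0]]
force: [-0.9, -0.9, -2.8]
opening: 0.411
```

Request:
arm_command(
  targets=[
    {"offset":[0,0,0.05],"rot":[0,0,0],"gripper":1},
    {"offset":[0,0,0.1],"rot":[0,0,0],"gripper":1},
    {"offset":[0,0,0.1],"rot":[0,0,0],"gripper":1},
  ],
)

```text
time_s: 9.0
position: [0.5868, 0.1229, 0.1552]
tcp_rot: [[0.977, 0.213, -0.0], [0.213, -0.977, -0.0], [-0.0, -0.0, -1.0]]
force: [-0.1, -0.4, -2.0]
opening: 0.408
```

Request:
arm_command(
  targets=[
    {"offset":[0,0,0.05],"rot":[0,0,0],"gripper":1},
    {"offset":[0,0,0.1],"rot":[0,0,0],"gripper":1},
    {"offset":[0,0,0.1],"rot":[0,0,0],"gripper":1},
  ],
)

```text
time_s: 9.3
position: [0.5873, 0.1229, 0.1545]
tcp_rot: [[0.977, 0.213, 0.001], [0.213, -0.977, 0.0], [0.001, 0.0, -1.0]]
force: [0.6, 0.6, -0.7]
opening: 0.413
```

Request:
arm_command(
  targets=[
    {"offset":[0,0,0.05],"rot":[0,0,0],"gripper":1},
    {"offset":[0,0,0.1],"rot":[0,0,0],"gripper":1},
    {"offset":[0,0,0.1],"rot":[0,0,0],"gripper":1},
  ],
)

```text
time_s: 9.6
position: [0.5875, 0.123, 0.1543]
tcp_rot: [[0.977, 0.213, 0.002], [0.213, -0.977, 0.0], [0.002, 0.0, -1.0]]
force: [-0.3, 0.1, 5.4]
opening: 0.408
```

Request:
arm_command(
  targets=[
    {"offset":[0,0,0.05],"rot":[0,0,0],"gripper":1},
    {"offset":[0,0,0.1],"rot":[0,0,0],"gripper":1},
    {"offset":[0,0,0.1],"rot":[0,0,0],"gripper":1},
  ],
)

```text
time_s: 9.9
position: [0.5875, 0.123, 0.1542]
tcp_rot: [[0.977, 0.213, 0.002], [0.213, -0.977, 0.0], [0.002, 0.0, -1.0]]
force: [-1.5, -0.3, 11.6]
opening: 0.408
```

It has bottomed out: z stops at 0.154 and the force rises to +11.6 N. I'll relieve the push, open the gripper, then retreat straight up.

Request:
arm_command(
  targets=[
    {"offset":[0,0,-0.2],"rot":[0,0,0],"gripper":1},
    {"offset":[0,0,-0.2],"rot":[0,0,0],"gripper":0.5},
    {"offset":[0,0,-0.2],"rot":[0,0,0],"gripper":0.3},
    {"offset":[0,0,-0.2],"rot":[0,0,0],"gripper":0},
    {"offset":[0,0,-0.2],"rot":[0,0,0],"gripper":0},
    {"offset":[0,0,-0.2],"rot":[0,0,0],"gripper":0},
    {"offset":[0,0,-0.2],"rot":[0,0,0],"gripper":0},
  ],
)

```text
time_s: 10.6
position: [0.5868, 0.1229, 0.1541]
tcp_rot: [[0.977, 0.213, -0.0], [0.213, -0.977, -0.0], [-0.0, -0.0, -1.0]]
force: [1.1, -0.4, -0.1]
opening: 0.868
```

Request:
arm_command(
  targets=[
    {"offset":[0,0,-1],"rot":[0,0,0],"gripper":0},
    {"offset":[0,0,-4],"rot":[0,0,0],"gripper":0},
    {"offset":[0,0,-9],"rot":[0,0,0],"gripper":0},
    {"offset":[0,0,-14],"rot":[0,0,0],"gripper":0},
    {"offset":[0,0,-19],"rot":[0,0,0],"gripper":0},
    {"offset":[0,0,-24],"rot":[0,0,0],"gripper":0},
    {"offset":[0,0,-24],"rot":[0,0,0],"gripper":0},
    {"offset":[0,0,-24],"rot":[0,0,0],"gripper":0},
  ],
)

```text
time_s: 11.4
position: [0.587, 0.1229, 0.3968]
tcp_rot: [[0.977, 0.213, 0.005], [0.213, -0.977, 0.0], [0.005, 0.001, -1.0]]
force: [0.2, -0.2, -0.2]
opening: 1.002
```

Run:
```python
from h import *
s=bot.read_state();print(s['position'],s['opening'],s['force'])
c=cap('scene');a=cv2.resize(c['frame'][180:330,310:460,::-1],(400,400),interpolation=cv2.INTER_CUBIC)
w=cap('wrist');b=cv2.resize(w['frame'][0:300,170:470,::-1],(400,400),interpolation=cv2.INTER_CUBIC)
cv2.imwrite('pics/s3.png',np.hstack([a,b]))
y=np.array([-.213,.9771]);x=np.array([.9771,.213]);o=np.array([.5872,.1232])
f=lambda a,b,z:proj(w,[*(o+a*x+b*y),z])
print('journal ends +y', [f(a,.075,.1)for a in(-.012,.012)],'block far',[f(a,.028,.118)for a in(-.018,.018)])
```

```text
[0.58703588 0.12294683 0.39676614] 1.0019371981500866 [ 0.17696526 -0.2031837  -0.23492683]
journal ends +y [[310.8, 147.6], [332.4, 147.6]] block far [[305.2, 192.1], [338.0, 192.1]]
```

View pics/s3.png

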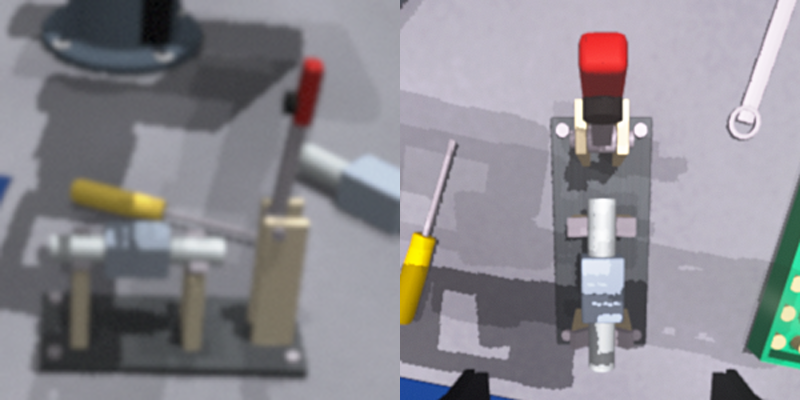

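Both views show the valve home in the two V posts and released; the wrist view has the journal end at (321,149) against a prediction of (321.6,147.6). The lever is still open. Next I'll put the closed fingertips behind the handle (+y side) and sweep it down along its arc.

```bash
cat >> h.py <<'E'
fy=np.array([-.213,.9771]);fo=np.array([.5872,.1232])
def fx(y,z): return [*(fo+fy*y),z]
def arc(th,r=.13,n=.007,h=.0105):
    return .115-r*np.cos(th)+n*np.sin(th)+h, .135+r*np.sin(th)+n*np.cos(th)+.07
E
python3 - <<'E'
from h import *
print(bot.tip_extent)
go(fx(.19,.397),Rt(-77.7));go(fx(.19,.34),Rt(-77.7))
for t in np.arange(1.7,-.1,-.1): print(round(t,2),np.round(np.array(arc(t))*100,1))
E
```

```text
0.0697
t 11.5 offset cm [  0.13 -19.01  -0.36] rot [-0.02  0.14  0.01] open 1.001 F [-0.4 -0.5  0.4]
t 11.5 offset cm [  0.15 -19.     5.34] rot [-0.02  0.14  0.01] open 1.001 F [-0.4 -0.5  0.4]
1.7 [14.9 33.3]
1.6 [13.6 33.5]
1.5 [12.3 33.5]
1.4 [11.  33.4]
1.3 [ 9.7 33.2]
1.2 [ 8.5 32.9]
1.1 [ 7.3 32.4]
1.0 [ 6.1 31.8]
0.9 [ 5.  31.1]
0.8 [ 4.  30.3]
0.7 [ 3.1 29.4]
0.6 [ 2.2 28.4]
0.5 [ 1.5 27.3]
0.4 [ 0.8 26.2]
0.3 [ 0.3 25. ]
0.2 [-0.1 23.8]
0.1 [-0.3 22.5]
-0.0 [-0.5 21.2]
```

Request:
arm_command(
  targets=[
    {"offset":[0,-5,0],"rot":[0,0,0],"gripper":1},
    {"offset":[0.1,-10,0],"rot":[0,0,0],"gripper":1},
    {"offset":[0.1,-15,0],"rot":[0,0,0],"gripper":1},
    {"offset":[0.1,-19,0],"rot":[0,0,0],"gripper":1},
    {"offset":[0.1,-19,0],"rot":[0,0,0],"gripper":1},
    {"offset":[0.1,-19,3],"rot":[0,0,0],"gripper":1},
    {"offset":[0.1,-19,6],"rot":[0,0,0],"gripper":1},
    {"offset":[0.1,-19,6],"rot":[0,0,0],"gripper":1},
  ],
)

```text
time_s: 12.3
position: [0.5445, 0.3069, 0.328]
tcp_rot: [[0.977, 0.213, -0.013], [0.213, -0.977, -0.005], [-0.014, 0.002, -1.0]]
force: [-1.6, 0.3, 0.1]
opening: 0.358
```

Run:
```python
from h import *
print(bot.read_state()['position'])
for t in (1.7,1.6,1.5,1.4,1.3): go(fx(*arc(t)),Rt(-77.7))
c=cap('scene');a=cv2.resize(c['frame'][150:330,330:480,::-1],(500,600),interpolation=cv2.INTER_CUBIC);cv2.imwrite('pics/s4.png',a)
```

```text
[0.54452691 0.30687729 0.32796757]
t 12.3 offset cm [ 0.25  3.94 -0.5 ] rot [ 0.13  0.8  -0.02] open 0.358 F [-1.6  0.3  0.1]
t 12.3 offset cm [ 0.25  5.23 -0.67] rot [ 0.13  0.8  -0.02] open 0.358 F [-1.6  0.3  0.1]
t 12.3 offset cm [ 0.25  6.53 -0.71] rot [ 0.13  0.8  -0.02] open 0.358 F [-1.6  0.3  0.1]
t 12.3 offset cm [ 0.25  7.83 -0.62] rot [ 0.13  0.8  -0.02] open 0.358 F [-1.6  0.3  0.1]
t 12.3 offset cm [ 0.25  9.11 -0.4 ] rot [ 0.13  0.8  -0.02] open 0.358 F [-1.6  0.3  0.1]
```

View pics/s4.png

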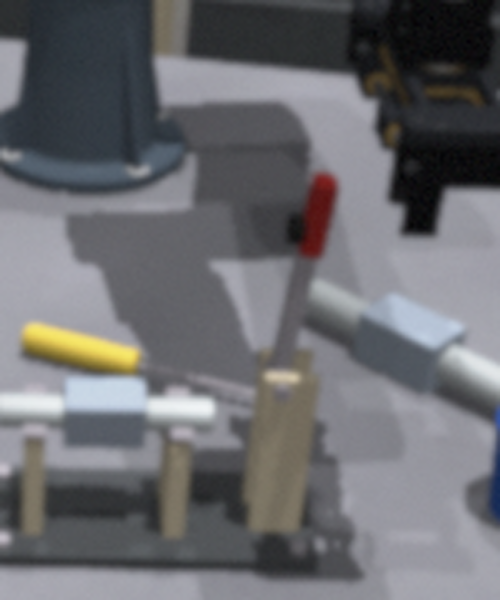

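The fingers are closed behind the handle at the right height, and the valve is seated.

Request:
arm_command(
  targets=[
    {"offset":[0,0,0],"rot":[0,0,0],"gripper":1},
    {"offset":[0,0,0],"rot":[0,0,0],"gripper":1},
    {"offset":[0,0,0],"rot":[0,0,0],"gripper":1},
    {"offset":[0,0,0],"rot":[0,0,0],"gripper":1},
  ],
)

```text
time_s: 12.75
position: [0.5478, 0.3087, 0.3354]
tcp_rot: [[0.977, 0.213, 0.002], [0.213, -0.977, 0.001], [0.002, -0.0, -1.0]]
force: [-0.8, -0.0, 0.9]
opening: 0.018
```

Run:
```python
from h import *
for t in (1.75,1.6,1.5,1.4,1.3,1.2,1.1): go(fx(*arc(t)),Rt(-77.7))
```

```text
t 12.75 offset cm [-0.1   3.41  0.37] rot [-0.01 -0.12 -0.  ] open 0.018 F [-0.8 -0.   0.9]
t 12.75 offset cm [-0.1   5.33  0.07] rot [-0.01 -0.12 -0.  ] open 0.018 F [-0.8 -0.   0.9]
t 12.75 offset cm [-0.1   6.64  0.02] rot [-0.01 -0.12 -0.  ] open 0.018 F [-0.8 -0.   0.9]
t 12.75 offset cm [-0.1   7.93  0.11] rot [-0.01 -0.12 -0.  ] open 0.018 F [-0.8 -0.   0.9]
t 12.75 offset cm [-0.1   9.22  0.33] rot [-0.01 -0.12 -0.  ] open 0.018 F [-0.8 -0.   0.9]
t 12.75 offset cm [-0.1  10.47  0.67] rot [-0.01 -0.12 -0.  ] open 0.018 F [-0.8 -0.   0.9]
t 12.75 offset cm [-0.1  11.69  1.14] rot [-0.01 -0.12 -0.  ] open 0.018 F [-0.8 -0.   0.9]
```

Request:
arm_command(
  targets=[
    {"offset":[-0.1,3.0,0.1],"rot":[0,0,0],"gripper":1},
    {"offset":[-0.1,4.5,0.1],"rot":[0,0,0],"gripper":1},
    {"offset":[-0.1,5.5,0.1],"rot":[0,0,0],"gripper":1},
    {"offset":[-0.1,6.6,0.0],"rot":[0,0,0],"gripper":1},
    {"offset":[-0.1,7.9,0.1],"rot":[0,0,0],"gripper":1},
    {"offset":[-0.1,9.2,0.3],"rot":[0,0,0],"gripper":1},
    {"offset":[-0.1,10.5,0.7],"rot":[0,0,0],"gripper":1},
    {"offset":[-0.1,11.7,1.1],"rot":[0,0,0],"gripper":1},
  ],
)

```text
time_s: 13.55
position: [0.5716, 0.1931, 0.3228]
tcp_rot: [[0.977, 0.213, 0.0], [0.213, -0.977, 0.0], [0.0, -0.0, -1.0]]
force: [0.2, 1.9, -0.4]
opening: 0.007
```

Run:
```python
from h import *
for t in (1.,.9,.8,.7,.6,.5,.4,.3): go(fx(*arc(t)),Rt(-77.7))
c=cap('scene');a=cv2.resize(c['frame'][150:330,330:480,::-1],(500,600),interpolation=cv2.INTER_CUBIC);cv2.imwrite('pics/s5.png',a)
```

```text
t 13.55 offset cm [0.04 1.05 0.47] rot [-0. -0. -0.] open 0.007 F [ 0.2  1.9 -0.4]
t 13.55 offset cm [0.04 2.15 1.17] rot [-0. -0. -0.] open 0.007 F [ 0.2  1.9 -0.4]
t 13.55 offset cm [0.04 3.17 1.97] rot [-0. -0. -0.] open 0.007 F [ 0.2  1.9 -0.4]
t 13.55 offset cm [0.04 4.11 2.87] rot [-0. -0. -0.] open 0.007 F [ 0.2  1.9 -0.4]
t 13.55 offset cm [0.04 4.95 3.87] rot [-0. -0. -0.] open 0.007 F [ 0.2  1.9 -0.4]
t 13.55 offset cm [0.04 5.69 4.94] rot [-0. -0. -0.] open 0.007 F [ 0.2  1.9 -0.4]
t 13.55 offset cm [0.04 6.32 6.08] rot [-0. -0. -0.] open 0.007 F [ 0.2  1.9 -0.4]
t 13.55 offset cm [0.04 6.83 7.27] rot [-0. -0. -0.] open 0.007 F [ 0.2  1.9 -0.4]
```

View pics/s5.png

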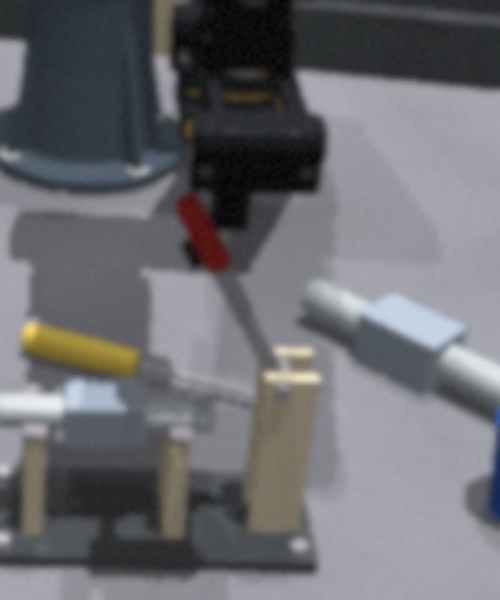

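The lever is following the fingers at about 1.1 rad, with around 2 N on the tool. I'll carry on along the arc.

Request:
arm_command(
  targets=[
    {"offset":[0,1.1,0.5],"rot":[0,0,0],"gripper":1},
    {"offset":[0,2.2,1.2],"rot":[0,0,0],"gripper":1},
    {"offset":[0,3.2,2.0],"rot":[0,0,0],"gripper":1},
    {"offset":[0,4.1,2.9],"rot":[0,0,0],"gripper":1},
    {"offset":[0,5.0,3.9],"rot":[0,0,0],"gripper":1},
    {"offset":[0,5.7,4.9],"rot":[0,0,0],"gripper":1},
    {"offset":[0,6.3,6.1],"rot":[0,0,0],"gripper":1},
    {"offset":[0,6.8,7.3],"rot":[0,0,0],"gripper":1},
  ],
)

```text
time_s: 14.4
position: [0.5861, 0.1269, 0.2493]
tcp_rot: [[0.977, 0.213, 0.0], [0.213, -0.977, -0.001], [0.0, 0.001, -1.0]]
force: [-0.9, 0.4, 0.8]
opening: 0.003
```

Run:
```python
from h import *
for t in (.2,.1,0.,-.05): go(fx(*arc(t)),Rt(-77.7))
```

```text
t 14.4 offset cm [0.03 0.43 1.16] rot [ 0.05 -0.01  0.01] open 0.003 F [-0.9  0.4  0.8]
t 14.4 offset cm [0.03 0.7  2.43] rot [ 0.05 -0.01  0.01] open 0.003 F [-0.9  0.4  0.8]
t 14.4 offset cm [0.03 0.83 3.73] rot [ 0.05 -0.01  0.01] open 0.003 F [-0.9  0.4  0.8]
t 14.4 offset cm [0.03 0.85 4.38] rot [ 0.05 -0.01  0.01] open 0.003 F [-0.9  0.4  0.8]
```

Request:
arm_command(
  targets=[
    {"offset":[0,0.4,1.2],"rot":[0,0,0],"gripper":1},
    {"offset":[0,0.6,2.0],"rot":[0,0,0],"gripper":1},
    {"offset":[0,0.7,2.6],"rot":[0,0,0],"gripper":1},
    {"offset":[0,0.8,3.1],"rot":[0,0,0],"gripper":1},
    {"offset":[0,0.8,3.5],"rot":[0,0,0],"gripper":1},
    {"offset":[0,0.8,3.6],"rot":[0,0,0],"gripper":1},
    {"offset":[0,0.8,3.6],"rot":[0,0,0],"gripper":1},
  ],
)

```text
time_s: 15.1
position: [0.5876, 0.1202, 0.2143]
tcp_rot: [[0.977, 0.213, 0.0], [0.213, -0.977, 0.0], [0.0, -0.0, -1.0]]
force: [-0.0, -0.3, 0.3]
opening: 0.001
```

Request:
arm_command(
  targets=[
    {"offset":[0,0,0.1],"rot":[0,0,0],"gripper":1},
    {"offset":[0,0,0.2],"rot":[0,0,0],"gripper":1},
    {"offset":[0,0,0.2],"rot":[0,0,0],"gripper":1},
  ],
)

```text
time_s: 15.4
position: [0.5876, 0.1203, 0.214]
tcp_rot: [[0.977, 0.213, 0.001], [0.213, -0.977, 0.0], [0.001, 0.0, -1.0]]
force: [-2.1, -0.6, 7.8]
opening: 0.003
```

It hits the stop at z=0.214 with 7.8 N, about where the level lever is expected. I'll retreat and check.

Request:
arm_command(
  targets=[
    {"offset":[0,0,-0.5],"rot":[0,0,0],"gripper":1},
    {"offset":[0,0,-3],"rot":[0,0,0],"gripper":1},
    {"offset":[0,0,-8],"rot":[0,0,0],"gripper":1},
    {"offset":[0,0,-13],"rot":[0,0,0],"gripper":1},
    {"offset":[0,0,-18],"rot":[0,0,0],"gripper":1},
    {"offset":[0,0,-18],"rot":[0,0,0],"gripper":1},
    {"offset":[0,0,-18],"rot":[0,0,0],"gripper":1},
    {"offset":[0,0,-18],"rot":[0,0,0],"gripper":1},
  ],
)

```text
time_s: 16.2
position: [0.5867, 0.12, 0.3909]
tcp_rot: [[0.977, 0.213, -0.003], [0.213, -0.977, 0.0], [-0.003, -0.001, -1.0]]
force: [-0.3, -0.1, 0.1]
opening: 0.005
```

Run:
```python
from h import *
s=bot.read_state();print(s['position'],s['force'])
c=cap('scene');a=cv2.resize(c['frame'][200:330,310:440,::-1],(400,400),interpolation=cv2.INTER_CUBIC)
w=cap('wrist');b=cv2.resize(w['frame'][0:300,170:470,::-1],(400,400),interpolation=cv2.INTER_CUBIC)
cv2.imwrite('pics/s6.png',np.hstack([a,b]))
f=lambda y,z:(lambda p:[round((p[0]-310)*400/130),round((p[1]-200)*400/130)])(proj(c,fx(y,z)))
print('expected handle end/grip',f(-.039,.135),f(-.015,.135),'at 0.1rad end',f(-.038,.150),'hinge',f(.115,.135),'valve ends',f(-.075,.1),f(.075,.1))
```

```text
[0.58665159 0.12004376 0.39086738] [-0.34203419 -0.07803901  0.08321253]
expected handle end/grip [107, 188] [140, 189] at 0.1rad end [109, 171] hinge [316, 192] valve ends [58, 225] [258, 229]
```

View pics/s6.png

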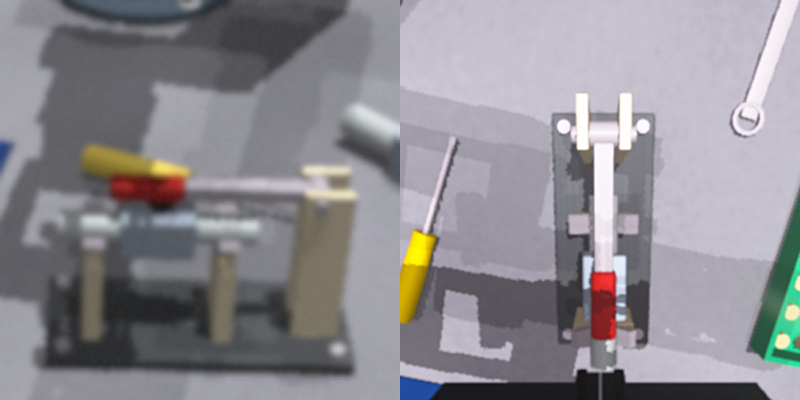

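The lever is level: its handle end is at (110,188) against (107,188) expected for fully down. The valve ends at (58,225) and (258,229) match the seated prediction, and the robot is clear of everything.

```bash
python3 -c "
from rig import ticket
print(ticket.hand_in())"
```

```text
the job is handed in; nothing more can be done
None
```

The valve body is lying in both V posts, let go, with the hold-down lever swung fully down over it. I handed the job in at about 16 s of robot time; the hand-in reports no verdict.

- **Placing:** I gripped the valve by its square block and lowered it in 1 mm steps. It stopped with about 12 N on the tool. After I let go, the wrist view showed its end within about 2 px of where a seated valve should be.
- **Lever:** I pushed it down along its arc with closed fingertips and felt the stop at about 8 N. In the last scene view the handle end was at (110,188), against (107,188) expected for fully down (about (109,171) if it were 0.1 rad open).
- **Final state:** both valve ends looked to be where predicted. The arm is raised clear, with almost no force on the tool. No bystander looked disturbed in the pictures, though I did not measure them.
- **Disagreements:**
  - My first automatic colour masks for the valve and fixture in the top view were wrong. I replaced them with points read from the picture and confirmed those with the wrist camera.
  - The valve met the posts about 4 mm lower than I had worked out. I put that down to the thickness of the mat and did not check it.

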